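# Feed bottle caps through the gate

### The job

Load the capping feeder: with your fingertips, push the three loose screw caps across the steel tray, one at a time, through the narrow gate so that all three stand in a row in the slot behind it. Slide them gently: do not lift, tip or squeeze a cap, and leave the cork stopper standing in the tray and everything around the tray where they are.

Things in the scene. Friction and masses are not known exactly. Their poses are not given: they have to be found in the camera images.
- tray: Low steel feed tray fixed to the table: a wide field with a narrow arm, the slot, towards the robot's left. Origin on the table below the middle of the gate, z up, +y through the gate into the slot. Floor 4 mm thick (top at z = 4 mm). Rails all round, 4 mm thick, only 8 mm high above the floor (tops at z = 12 mm), so fingertips held above them still push the taller caps.
- gate (a point): Middle of the gate, on the tray's floor (z = 4 mm): a gap 36 mm wide in tray x between two round posts 10 mm across and 10 mm high (tops at z = 14 mm). Behind it (+y) lies the slot, 38 mm wide, open above.
- slot_end (a point): Middle of the slot's closed end, on the tray's floor, 114 mm beyond the gate along tray +y.
- field (a point): Middle of the field, on the tray's floor, 85 mm before the gate (tray -y). The field reaches from tray y = -166 mm to the gate and x = -108 to 108 mm; two straight funnel rails narrow it from (x = +-110, y = -55 mm) to the gate (x = +-21, y = 0).
- cap1: Black plastic screw cap, a plain closed cylinder 30 mm across and 24 mm high, 12 to 24 g, loose, standing on the tray's floor in the field. Origin at the centre of its underside (at z = 4 mm), so its top is at z = 28 mm. The three caps are alike.
- cap2: Black plastic screw cap, a plain closed cylinder 30 mm across and 24 mm high, 12 to 24 g, loose, standing on the tray's floor in the field. Origin at the centre of its underside (at z = 4 mm), so its top is at z = 28 mm. The three caps are alike.
- cap3: Black plastic screw cap, a plain closed cylinder 30 mm across and 24 mm high, 12 to 24 g, loose, standing on the tray's floor in the field. Origin at the centre of its underside (at z = 4 mm), so its top is at z = 28 mm. The three caps are alike.
- stopper: T-shaped bottle stopper among the caps, not a cap, to be left: black round head 32 mm across and 14 mm high below, a cork 19 mm across and 30 mm high standing up from it (44 mm in all). Loose, 40 g. Origin at the centre of its underside.
- glass: Small tasting glass, 44 mm across, 58 mm high, loose, on the table beside the slot on its far side. Origin at the centre of its underside.
- bung: Light wooden barrel bung, 52 mm across at the top, 36 mm high, loose, on the table beside the slot on the robot's side. Origin at the centre of its underside.
- bottle1: Clear glass bottle, 72 mm across, 240 mm high, loose, to the right of the tray. Origin at the centre of its underside.
- bottle2: Like bottle1 (72 mm across, 240 mm high, loose), beside it, nearer the robot.
- jar: Squat green glass jar with a black lid, 76 mm across, 100 mm high, loose, to the left of the tray. Origin at the centre of its underside.
- tin: Tin, 74 mm across, 90 mm high, loose, to the left of the tray. Origin at the centre of its underside.
There are look-alikes about, which are no part of the job. Leave any black or blue look-alike of the bottle2 alone.

How it is judged:
By the outcome, as a careful person would: the job done as asked, in the order asked, and still so for the second after the job is handed in, with the robot touching nothing.
It also fails if it takes over 72 s, if anything falls off the work surface, if the arm or the gripper's body presses on something with over 40 N, if the wrist force passes 120 N, or if a joint passes its speed limit or range.

### The arm

A 6-joint arm with a two-finger parallel gripper is mounted at the origin on the work surface. World frame = base frame: x ahead of the robot, y to its left, z up, the work surface at z = 0. Lengths are in m, angles in rad, forces in N, time in s.
With the tool pointing down it reaches from about 0.35 to 0.725 m from the base axis. Payload 6 kg.
Tool frame: the origin (TCP) lies where the fingers leave the gripper's body, on its centre line; the fingertips stand 73 mm ahead of it and the grasp point (between the pads) lies 54 mm ahead of it (manip.tip_extent is the distance from the TCP to the fingertips, in m); z points along the fingers, x is the direction in which the jaws open and shut, and the axes are right-handed (so a half turn about z gives the same grasp; the last joint's range is limited). The gripper opens to 85 mm and grips with 20 to 120 N. Pads are 22 mm wide; open, the fingers measure 114 mm over their backs; the gripper's body (76 mm by 85 mm) begins 54 mm behind the grasp point. The pads swing forward as they close: fully open they stand 13 mm farther back than shut.
Start: joints at [-0.939, 0.04, 0.085, 0, -1.615, -0.334], TCP at [0.176, -0.574, 0.304] pointing down, gripper open.
Joint ranges: [-2.56, 2.56], [-1.29, 2.01], [-1.08, 1.49], [-3.29, 1.98], [-2.81, -0.18], [-2.99, 2.99]. Speed limits (rad/s): [2.57, 2.57, 3.01, 3.14, 3.14, 3.14].

### API

Orientations are given as a rotation vector (axis times angle).
In Python, from workcell import manip, eyes gives the robot as it stands.
- The arm moves only by the tool apply_moves, never from a script. Its argument "increments" is a list of rows, each a list of 7 numbers: the turn, a rotation vector about the tool's x, y, z in degrees, then the shift along the tool's x, y, z in mm, then the closure, from 0 (fully open) to 1 (shut). A call has 1 to 20 rows; each row is the pose to reach, as a shift and turn from the pose commanded when the call began, along the tool's axes at that moment; what a row does not reach only later rows make up. A row lasts 1/8 s, in which the tool goes at most 62.5 mm and 10.7 degrees, less where a joint would pass 70% of its speed; a pose out of reach is approached as far as the arm can. A call with a gripper value outside its range is refused whole. The fingers move at their own pace and stop on an object; the grip force is fixed at half the most. Time passes only in rows, so rows that repeat a pose let the fingers close. It gives the time, the measured TCP pose, the force and the opening at its end, in the units of the state.
- manip.read_state(): the state, without advancing time (a new reading comes with each control period).
- eyes.camera(name): name is "side" or "top"; returns the picture (420x560x3 uint8, red, green, blue); there is no depth.
- eyes.camera_params(name): a dict with "fx", "fy", "cx", "cy" (pixels), "k1" (the pictures are not rectified: a ray, as slopes to the right and down, at radius r is drawn at 1 + k1 r^2 times it, then the intrinsics apply), "rvec" (rotation vector, rad) and "tvec" (3), from world to camera coordinates, as OpenCV has them. Camera axes: x right, y down, z forward; pixel columns grow to the right and rows downward; lengths in m; the calibration is good to about 2 mm. A picture is of the moment at which its call begins. camera_params takes no time and is no camera call.
- manip.hand_in(): hands the job in, once; it reports no verdict.
Trained networks look in the newest picture that a camera, given by its name, has taken for a name from the list of things; names that differ only in an ending like _2 or _b are one class to them, and where a whole thing is asked for, a point or a joint stands for the part that bears it (a point fixed in the world has none). Each returns a list of dicts, best first, with "conf" (0 to 1); they miss things now and then, are a little off and sometimes report something else, mostly with a low value. They report only what shows in the picture. A call takes as long as a camera call. They do not tell look-alikes from the thing itself.
- eyes.cut_out(camera, target): "mask" (420x560 bool, what is visible of it) and "box" ([centre column, centre row, width, height] in pixels, round what is visible of it).
The state is a dict: "time_s": time; "qpos": joint angles; "qd": joint speeds; "joint_torque": joint torques, N m; "ee_pos": TCP position; "tool_rot": TCP orientation; "contact_force": force on the tool from outside, world axes, zero at the start; "torque": the same for the moment, N m; "width": finger opening in m.
Only numpy, scipy, OpenCV 4.12 (cv2) and the standard library are available. Lean on these libraries where they do the work, as an engineer would, in place of code of your own. Each camera call takes 0.05 s, during which the arm holds its last target. There are 200 camera calls.

## Working session

There is one attempt and no reset: what is moved stays moved. The work goes in short steps, Python scripts to look and compute and a tool call to move; the robot and the scene stay as the last step left them, time stands still between calls to the robot, and variables do not carry over. Pictures are saved under pics/ and viewed, about 8 in all and at most 12, crops included, and the job is handed in when it is done.

Besides the shell and the picture viewer there is one more tool, called after "Call:" as a command line: name --pt "numbers of a row" for each row, then --argument value for the rest. apply_moves: Moves the arm, as the interface text tells. Its arguments: {"type":"object","properties":{"increments":{"type":"array"}},"required":["increments"]}

```bash
mkdir -p pics
python3 - <<'E'
from workcell import manip, eyes
import cv2,numpy as np
s=manip.read_state();print(s['time_s'],s['ee_pos'],s['tool_rot'],s['width'],manip.tip_extent)
for n in("top","side"):
    im=eyes.camera(n);cv2.imwrite(f'pics/{n}0.png',im[:,:,::-1]);p=eyes.camera_params(n);print(n,p)
E
```

```text
0.0 [ 0.17609717 -0.57336438  0.3028268 ] [-1.86633319e+00 -2.52516915e+00 -1.55603074e-03] 0.08546847509231441 0.0726
top {'fx': 459.1851261634796, 'fy': 459.1851261634796, 'cx': 282.4004042518023, 'cy': 213.0282481975597, 'k1': -0.1062588574282842, 'rvec': array([ 2.15534059, -2.09685663,  0.15231167]), 'tvec': array([-0.04098358,  0.54930751,  1.32173475])}
side {'fx': 384.6442093684304, 'fy': 384.6442093684304, 'cx': 277.2686859729534, 'cy': 217.01434768727526, 'k1': -0.04850185482855794, 'rvec': array([ 1.03073762, -2.54505328,  0.90790514]), 'tvec': array([0.34439411, 0.34206373, 0.65764204])}
```

View pics/top0.png

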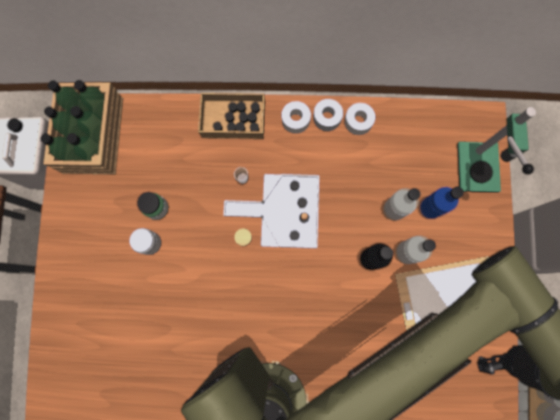

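View pics/side0.png

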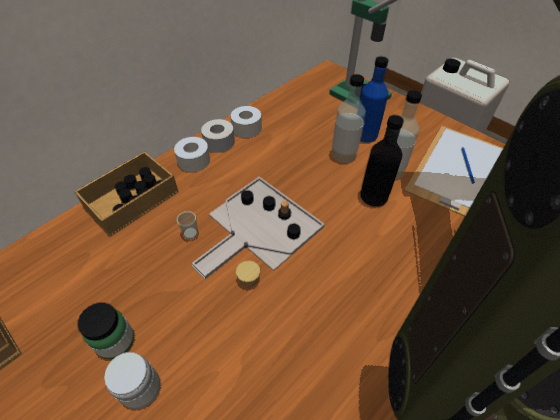

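Top view: the tray is at cols 262–319 and rows 175–247, with the slot running left to col 224 at row 209. The caps are at (294,186), (302,203) and (294,236), and the stopper with the cork dot is at (305,217). The glass is at (241,175) and the bung at (243,237). The side view agrees, with caps at (247,198), (269,203) and (293,231) and the stopper at (285,210).

```bash
cat > h.py <<'E'
import numpy as np,cv2
from scipy.optimize import minimize,least_squares
from scipy.spatial import ConvexHull
from workcell import manip,eyes
P={n:eyes.camera_params(n) for n in("top","side")}
def proj(n,X):
    p=P[n];R=cv2.Rodrigues(p['rvec'])[0];c=np.atleast_2d(X)@R.T+p['tvec'];u=c[:,:2]/c[:,2:]
    u=u*(1+p['k1']*(u**2).sum(1,keepdims=True));return u*[p['fx'],p['fy']]+[p['cx'],p['cy']]
a=np.linspace(0,2*np.pi,24,endpoint=False)
def cyl(xy,prof):
    return np.vstack([np.c_[xy[0]+r*np.cos(a),xy[1]+r*np.sin(a),np.full(24,z)] for r,z in prof])
CAP=[(.015,.004),(.015,.028)]
def hullc(n,X):
    h=cv2.convexHull(proj(n,X).astype(np.float32));m=cv2.moments(h);return np.array([m['m10'],m['m01']])/m['m00']
def fit(obs,prof,x0):  # obs {cam:centroid}
    return least_squares(lambda q:np.concatenate([hullc(n,cyl(q,prof))-o for n,o in obs.items()]),x0,diff_step=1e-3)
def cen(mask):
    v,u=np.nonzero(mask);return np.array([u.mean(),v.mean()])
def snap(n,name=None):
    im=eyes.camera(n)
    if name: cv2.imwrite(f'pics/{name}.png',im[:,:,::-1])
    return im
# tray -> world: T=(x,y,yaw) yaw = angle of tray +x
def t2w(T,p,z=None):
    c,s=np.cos(T[2]),np.sin(T[2]);p=np.atleast_2d(p);return p[:,:2]@np.array([[c,s],[-s,c]])+T[:2]
def w2t(T,p):
    c,s=np.cos(T[2]),np.sin(T[2]);return (np.atleast_2d(p)[:,:2]-T[:2])@np.array([[c,-s],[s,c]])
E
cat > m1.py <<'E'
from h import *
print({n:0 for n in P})
for n in P:
    im=snap(n)
    for t in("tray","cap1","stopper","glass","bung"):
        for d in eyes.cut_out(n,t):
            if d['conf']<.3: continue
            print(n,t,round(d['conf'],2),np.round(d['box'],1),d['mask'].sum(),cen(d['mask']).round(2))
            if t=='tray': np.save(f'tray_{n}',d['mask'])
E
python3 m1.py
```

```text
{'top': 0, 'side': 0}
top tray 0.87 [272.4 214.4 100.3  74.8] 4394 [282.62 210.83]
top cap1 0.57 [293.7 237.3  12.4   9. ] 87 [294.51 235.36]
top cap1 0.57 [244.  234.1  15.2  15.6] 197 [242.99 236.49]
top stopper 0.59 [307.  217.5  10.7  10.4] 82 [303.68 217.49]
top glass 0.66 [241.6 175.7  14.   15. ] 186 [240.96 175.15]
top bung 0.47 [244.4 235.7  13.9  14.3] 196 [242.47 236.84]
side tray 0.91 [256.7 229.6 131.8 100.9] 5822 [256.75 229.19]
side cap1 0.48 [248.8 198.2  10.4  10. ] 163 [247.06 197.85]
side stopper 0.7 [284.2 209.9  13.2  19.5] 197 [284.12 210.61]
side stopper 0.41 [258.1 229.  133.6 101.4] 5925 [256.74 229.32]
side glass 0.74 [186.6 225.6  20.9  22.9] 430 [187.69 224.13]
side bung 0.72 [408.8 135.4  24.9  88.8] 1133 [407.86 130.38]
side bung 0.67 [248.4 275.   22.5  27.3] 495 [248.23 272.76]
```

```bash
cat > m2.py <<'E'
from h import *
mm=1e-3
poly=np.array([[-112,-170],[112,-170],[112,2],[23,2],[23,118],[-23,118],[-23,2],[-112,2]])*mm
def dens(p,k=12):
    return np.vstack([p[i]+(p[(i+1)%len(p)]-p[i])*np.linspace(0,1,k,endpoint=False)[:,None] for i in range(len(p))])
S=8;D=dens(poly)
M={}
for n in P:
    im=snap(n,f'{n}1');g=cv2.GaussianBlur(im,(0,0),.5)
    m=np.load(f'tray_{n}.npy').astype(np.uint8);near=cv2.dilate(m,np.ones((7,7)))
    # tray = not wood: wood has big R-B ; 
    w=((im[:,:,0].astype(int)-im[:,:,2])<45)&(near>0)
    w=cv2.morphologyEx(w.astype(np.uint8),cv2.MORPH_CLOSE,np.ones((3,3)))
    nl,l,st,_=cv2.connectedComponentsWithStats(w);w=(l==1+np.argmax(st[1:,4])).astype(np.uint8)
    f=np.zeros_like(w);cv2.drawContours(f,cv2.findContours(w,cv2.RETR_EXTERNAL,cv2.CHAIN_APPROX_NONE)[0],-1,1,-1);M[n]=f
    print(n,f.sum(),m.sum())
def render(n,T):
    W=t2w(T,D);q=proj(n,np.c_[W,np.full(len(W),.006)])
    c=np.zeros((420*S,560*S),np.uint8);cv2.fillPoly(c,[np.round((q+.5)*S).astype(np.int32)],1);
    return cv2.resize(c.astype(np.float32),(560,420),interpolation=cv2.INTER_AREA)
def cost(T,ns=('top','side')): return sum(np.abs(render(n,T)-M[n]).sum() for n in ns)
def ray(n,uv,z):
    return least_squares(lambda q:(proj(n,[q[0],q[1],z])-uv)[0],[.5,0]).x
g=ray('top',[262,209],.005);e=ray('top',[224,208],.005);print(g,e)
yaw=np.arctan2(*(e-g)[::-1])-np.pi/2
R={}
for ns in(('top','side'),('top',),('side',)):
    r=minimize(cost,[*g,yaw],args=(ns,),method='Nelder-Mead',options=dict(initial_simplex=np.array([*g,yaw])+np.array([[0,0,0],[.01,0,0],[0,.01,0],[0,0,.1]])))
    print(ns,r.x.round(4),np.degrees(r.x[2]).round(2),r.fun);R[ns]=r.x
T=R[('top','side')];np.save('T',T)
# caps
guess={'A':[(294,186),(247,198)],'B':[(302,203),(269,203)],'C':[(294,236),(293,231)]}
for k,(ut,us) in guess.items():
    obs={}
    for n,u in(('top',ut),('side',us)):
        im=cv2.imread(f'pics/{n}1.png').max(2).astype(float);r=9
        y,x=np.mgrid[u[1]-r:u[1]+r+1,u[0]-r:u[0]+r+1];p=im[u[1]-r:u[1]+r+1,u[0]-r:u[0]+r+1]
        w=np.clip(110-p,0,None)
        nl,l=cv2.connectedComponents((w>0).astype(np.uint8),connectivity=4);w=w*(l==l[r,r])
        obs[n]=np.array([(x*w).sum(),(y*w).sum()])/w.sum()
    f=fit(obs,CAP,[.5,0]);print(k,f.x.round(4),'tray mm',(w2t(T,f.x)*1e3).round(1),f.fun.round(2))
for k,o,pr in(('stop',{'top':[303.7,217.5],'side':[284.1,210.6]},[(.016,.004),(.016,.018),(.0095,.018),(.0095,.048)]),
  ('glass',{'top':[241,175.2],'side':[187.7,224.1]},[(.022,0),(.022,.058)]),('bung',{'top':[242.7,236.7],'side':[248.2,272.8]},[(.024,0),(.026,.036)])):
    f=fit(o,pr,[.5,0]);print(k,f.x.round(4),'tray mm',(w2t(T,f.x)*1e3).round(1),f.fun.round(2))
cv=[]
for n in P:
    im=cv2.imread(f'pics/{n}1.png');u=proj(n,[*T[:2],0])[0].astype(int)
    W=t2w(T,D);q=proj(n,np.c_[W,np.full(len(W),.006)]);x0,y0=u[0]-60,u[1]-60
    c=cv2.resize(im[y0:y0+120,x0:x0+130],None,fx=3,fy=4 if 0 else 3,interpolation=cv2.INTER_CUBIC)
    cv2.polylines(c,[np.round((q-[x0,y0]+.5)*3).astype(np.int32)],True,(0,255,0),1);cv.append(c)
cv2.imwrite('pics/ov.png',np.hstack(cv))
E
python3 m2.py
```

```text
top 4691 4394
side 6513 5822
[0.56771207 0.03809028] [0.56783314 0.15550824]
('top', 'side') [ 0.5672  0.036  -0.0101] -0.58 518.984375
('top',) [ 0.5678  0.0369 -0.0073] -0.42 123.4375
('side',) [ 0.5664  0.035  -0.0086] -0.49 361.53125
A [ 0.6424 -0.0594] tray mm [[ 76.1 -94.7]] [ 0.25 -0.32  0.05  0.43]
B [ 0.5896 -0.0836] tray mm [[  23.6 -119.3]] [ 0.19 -0.1  -0.04  0.22]
C [ 0.4886 -0.0627] tray mm [[-77.6 -99.5]] [ 0.09 -0.03 -0.03  0.09]
stop [ 0.544  -0.0907] tray mm [[ -21.9 -126.9]] [ 0.14 -0.13 -0.    0.19]
glass [0.668  0.1012] tray mm [[100.1  66.2]] [ 1.05 -0.5  -0.26  1.02]
bung [0.4794 0.0886] tray mm [[-88.4  51.7]] [ 0.91 -0.41 -0.21  0.77]
```

View pics/ov.png

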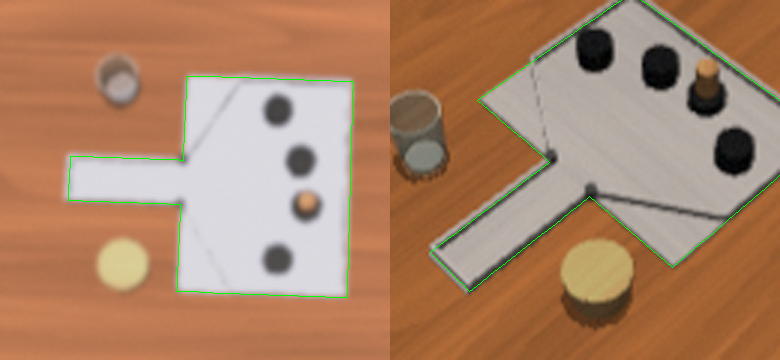

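The overlay fits the tray within about 1 mm. The top panel of the crop (×3) shows caps A, B and C around (278,110), (300,161) and (277,260), with the cork-topped stopper at (306,206) left out. Plan: hold the fingers part open as a two-point cradle behind each cap, tips above the rails and posts, and push B, then A, then C.

```bash
cat > plan.py <<'E'
from h import *
from scipy.spatial.transform import Rotation as Ro
T=np.load('T.npy')
def pose(cx,cy,head,d,tipz,ext):
    """cap centre (tray mm), push heading deg from tray +y (ccw +), TCP d mm behind"""
    h=np.radians(head);dirv=np.array([-np.sin(h),np.cos(h)])
    p=t2w(T,(np.array([cx,cy])-d*dirv)*1e-3)[0]
    y=np.r_[t2w(np.r_[0,0,T[2]],dirv)[0],0];z=np.array([0,0,-1.]);x=np.cross(y,z)
    return np.r_[p,tipz*1e-3+ext],Ro.from_matrix(np.c_[x,y,z])
def rows(targets,ext=.0726,base=None):
    s=manip.read_state();p0,R0=(s['ee_pos'],Ro.from_rotvec(s['tool_rot'])) if base is None else base
    for t in targets:
        p,R=pose(*t,ext);r=(R0.inv()*R).as_rotvec(degrees=True);q=R0.inv().apply(p-p0)*1e3
        print(t,r.round(1).tolist(),q.round(1).tolist(),p.round(3))
E
python3 - <<'E'
from plan import *
rows([(23.6,-119.3,15,32,330),(23.6,-119.3,15,32,60),(23.6,-119.3,15,32,18)])
E
```

```text
(23.6, -119.3, 15, 32, 330) [0.0, -0.0, -87.4] [315.2, 537.6, -98.7] [ 0.598 -0.115  0.403]
(23.6, -119.3, 15, 32, 60) [0.0, -0.0, -87.4] [315.1, 537.6, 171.3] [ 0.598 -0.115  0.133]
(23.6, -119.3, 15, 32, 18) [0.0, -0.0, -87.4] [315.1, 537.6, 213.3] [ 0.598 -0.115  0.091]
```

Call:
apply_moves --pt "0 0 0 0 0 -50 0.79" --pt "0 0 0 0 0 -98 0.79" --pt "0 0 -9 25 44 -98 0.79" --pt "0 0 -18 53 90 -98 0.79" --pt "0 0 -27 80 136 -98 0.79" --pt "0 0 -36 107 182 -98 0.79" --pt "0 0 -45 134 228 -98 0.79" --pt "0 0 -54 161 274 -98 0.79" --pt "0 0 -63 188 320 -98 0.79" --pt "0 0 -72 215 366 -98 0.79" --pt "0 0 -80 242 412 -98 0.79" --pt "0 0 -87.4 269 458 -98 0.79" --pt "0 0 -87.4 296 504 -98 0.79" --pt "0 0 -87.4 315 537 -98 0.79" --pt "0 0 -87.4 315 537 -50 0.79" --pt "0 0 -87.4 315 537 0 0.79" --pt "0 0 -87.4 315 537 50 0.79" --pt "0 0 -87.4 315 537 50 0.79"

```text
time_s: 3.05
ee_pos: [0.5954, -0.1146, 0.2492]
tool_rot: [0.394, -3.108, -0.002]
contact_force: [0.1, -0.6, -0.4]
width: 0.018
```

Run:
```python
from plan import *
s=manip.read_state();print(s['time_s'],s['ee_pos'],s['tool_rot'],s['width'],manip.tip_extent,s['contact_force'])
a=snap('top');b=snap('side')
print(proj('side',s['ee_pos']),proj('side',s['ee_pos']-[0,0,.0726]))
f=lambda i,x,y,w,h:cv2.resize(i[y:y+h,x:x+w,::-1],(390*w//130,360*h//120),interpolation=cv2.INTER_CUBIC)
cv2.imwrite('pics/v5.png',np.hstack([f(a,200,150,130,120),f(b,210,110,130,120)]))
rows([(23.6,-119.3,15,34,60),(23.6,-119.3,15,34,18)])
```

```text
3.05 [ 0.5954196  -0.11461518  0.24924322] [ 3.94422292e-01 -3.10809431e+00 -2.24059369e-03] 0.018046693198505416 0.0726 [ 0.12500346 -0.60275581 -0.43611218]
[[275.66523338 118.01640251]] [[275.67129092 145.69007467]]
(23.6, -119.3, 15, 34, 60) [-0.1, 0.1, 0.0] [-0.1, -1.2, 123.5] [ 0.598 -0.116  0.133]
(23.6, -119.3, 15, 34, 18) [-0.1, 0.1, 0.0] [-0.0, -1.1, 165.5] [ 0.598 -0.116  0.091]
```

View pics/v5.png

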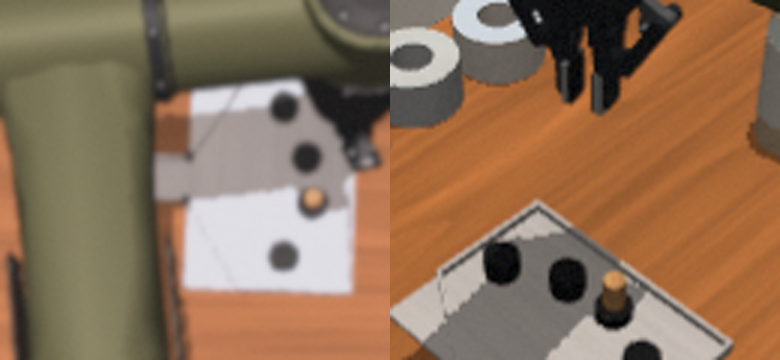

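The crop's right panel shows the fingertips at full pixel (275,146), against a predicted (275.7,145.7), so the tip length is right. All four objects are still in place. Next: descend and push B to just before the gate.

```bash
cat >> plan.py <<'E'
def path(pts,n,d,z,**k):
    """pts: list of (x,y,head); n points spaced by arclength after the first"""
    p=np.array(pts,float);s=np.r_[0,np.cumsum(np.hypot(*np.diff(p[:,:2],axis=0).T))];u=np.linspace(0,s[-1],n+1)[1:]
    rows([tuple(np.round([np.interp(v,s,p[:,i]) for i in range(3)],1))+(d,z) for v in u],**k)
E
python3 - <<'E'
from plan import *
rows([(23.6,-119.3,15,34,60),(23.6,-119.3,15,34,18)])
path([(26.4,-129.8,15),(8,-60,15),(0,-30,3),(0,-25,0)],14,23,17.5)
E
```

```text
(23.6, -119.3, 15, 34, 60) [-0.1, 0.1, 0.0] [-0.1, -1.2, 123.5] [ 0.598 -0.116  0.133]
(23.6, -119.3, 15, 34, 18) [-0.1, 0.1, 0.0] [-0.0, -1.1, 165.5] [ 0.598 -0.116  0.091]
(np.float64(24.4), np.float64(-122.3), np.float64(15.0), 23, 17.5) [-0.1, 0.1, 0.0] [-0.0, 6.8, 166.0] [ 0.596 -0.109  0.09 ]
(np.float64(22.5), np.float64(-114.8), np.float64(15.0), 23, 17.5) [-0.1, 0.1, 0.0] [-0.1, 14.5, 166.0] [ 0.594 -0.101  0.09 ]
(np.float64(20.5), np.float64(-107.4), np.float64(15.0), 23, 17.5) [-0.1, 0.1, 0.0] [-0.1, 22.2, 165.9] [ 0.592 -0.094  0.09 ]
(np.float64(18.5), np.float64(-99.9), np.float64(15.0), 23, 17.5) [-0.1, 0.1, 0.0] [-0.2, 30.0, 165.9] [ 0.59  -0.086  0.09 ]
(np.float64(16.5), np.float64(-92.4), np.float64(15.0), 23, 17.5) [-0.1, 0.1, 0.0] [-0.2, 37.7, 165.9] [ 0.588 -0.079  0.09 ]
(np.float64(14.6), np.float64(-84.9), np.float64(15.0), 23, 17.5) [-0.1, 0.1, 0.0] [-0.3, 45.5, 165.9] [ 0.587 -0.071  0.09 ]
(np.float64(12.6), np.float64(-77.5), np.float64(15.0), 23, 17.5) [-0.1, 0.1, 0.0] [-0.3, 53.1, 165.9] [ 0.585 -0.064  0.09 ]
(np.float64(10.6), np.float64(-70.0), np.float64(15.0), 23, 17.5) [-0.1, 0.1, 0.0] [-0.3, 60.9, 165.9] [ 0.583 -0.056  0.09 ]
(np.float64(8.7), np.float64(-62.5), np.float64(15.0), 23, 17.5) [-0.1, 0.1, 0.0] [-0.4, 68.6, 165.9] [ 0.581 -0.049  0.09 ]
(np.float64(6.7), np.float64(-55.0), np.float64(13.0), 23, 17.5) [-0.1, 0.1, 2.0] [0.4, 76.4, 165.9] [ 0.578 -0.042  0.09 ]
(np.float64(4.7), np.float64(-47.6), np.float64(10.0), 23, 17.5) [-0.1, 0.1, 5.0] [1.6, 84.1, 165.8] [ 0.575 -0.034  0.09 ]
(np.float64(2.7), np.float64(-40.1), np.float64(7.0), 23, 17.5) [-0.1, 0.1, 8.0] [2.8, 92.0, 165.8] [ 0.572 -0.027  0.09 ]
(np.float64(0.7), np.float64(-32.6), np.float64(4.1), 23, 17.5) [-0.1, 0.1, 10.9] [3.9, 100.0, 165.8] [ 0.569 -0.02   0.09 ]
(np.float64(0.0), np.float64(-25.0), np.float64(0.0), 23, 17.5) [-0.1, 0.1, 15.0] [4.2, 107.9, 165.8] [ 0.567 -0.012  0.09 ]
```

Call:
apply_moves --pt "0 0 0 0 -1 60 0.79" --pt "0 0 0 0 -1 120 0.79" --pt "0 0 0 0 -1 155 0.79" --pt "0 0 0 0 -1 166 0.79" --pt "0 0 0 0 2 166 0.79" --pt "0 0 0 0 8 166 0.79" --pt "0 0 0 0 15 166 0.79" --pt "0 0 0 0 22 166 0.79" --pt "0 0 0 0 30 166 0.79" --pt "0 0 0 0 38 166 0.79" --pt "0 0 0 0 45 166 0.79" --pt "0 0 0 0 53 166 0.79" --pt "0 0 0 0 61 166 0.79" --pt "0 0 0 0 69 166 0.79" --pt "0 0 2 0.4 76 166 0.79" --pt "0 0 5 1.6 84 166 0.79" --pt "0 0 8 2.8 92 166 0.79" --pt "0 0 11 4 100 166 0.79" --pt "0 0 15 4.2 108 166 0.79" --pt "0 0 15 4.2 108 166 0.79"

```text
time_s: 5.65
ee_pos: [0.5658, -0.0108, 0.0879]
tool_rot: [0.013, 3.142, 0.0]
contact_force: [0.6, 0.0, 0.2]
width: 0.0183
```

```bash
cat > look.py <<'E'
import sys
from plan import *
s=manip.read_state();print(s['time_s'],s['ee_pos'],s['contact_force'].round(1),'tcp tray',(w2t(T,s['ee_pos'])*1e3).round(1))
b=snap('side');a=snap('top')
f=lambda i,x,y,w,h:cv2.resize(i[y:y+h,x:x+w,::-1],(390*w//130,360*h//120),interpolation=cv2.INTER_CUBIC)
cv2.imwrite(f'pics/{sys.argv[1]}.png',np.hstack([f(a,200,150,130,120),f(b,195,170,130,120)]))
np.save('a',a);np.save('b',b)
def dark(im,n,x,y,r=11,thr=75):
    u=proj(n,[*t2w(T,[x*1e-3,y*1e-3])[0],.016])[0].round().astype(int)
    p=im[u[1]-r:u[1]+r+1,u[0]-r:u[0]+r+1].max(2).astype(float);yy,xx=np.mgrid[u[1]-r:u[1]+r+1,u[0]-r:u[0]+r+1]
    w=np.clip(thr-p,0,None);l=cv2.connectedComponents((w>0).astype(np.uint8),connectivity=4)[1]
    w=w*(l==l[r,r]);return np.array([(xx*w).sum(),(yy*w).sum()])/max(w.sum(),1),(w>0).sum()
for q in sys.argv[2:]:
    x,y=map(float,q.split(','))
    for ns in((('top',a),),(('side',b),)):
        obs={}
        for n,im in ns:
            o,c=dark(im,n,x,y);obs[n]=o
        r=fit(obs,CAP,t2w(T,[x*1e-3,y*1e-3])[0]);print(q,ns[0][0],c,(w2t(T,r.x)*1e3).round(1))
E
python3 look.py v6 0,-25 76,-95 -77.6,-99.5
```

```text
5.65 [ 0.56583977 -0.01077764  0.08792667] [0.6 0.  0.2] tcp tray [[ -0.9 -46.8]]
0,-25 top 313 [[  3.7 -35.7]]
0,-25 side 266 [[  0.6 -30.6]]
76,-95 top 61 [[ 53.3 -82.6]]
76,-95 side 504 [[ 71.8 -92.1]]
-77.6,-99.5 top 0 [[734.  993.1]]
-77.6,-99.5 side 257 [[ -72.5 -105.9]]
```

View pics/v6.png

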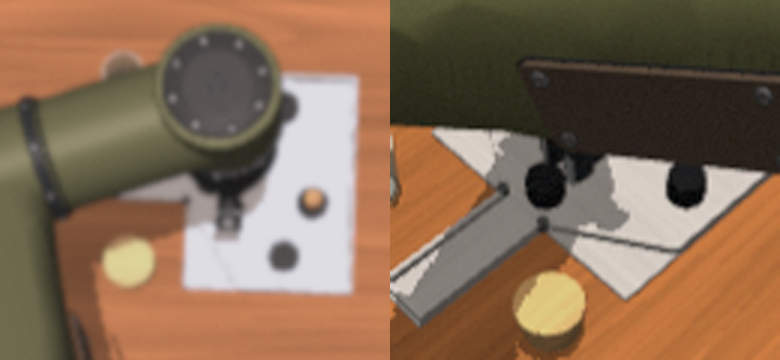

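The crop shows B in front of the gate at (545,187), with the posts at (503,190) and (542,225), and the stopper and C untouched. I'll raise 2 mm, shift 1 mm to centre, and push through.

Call:
apply_moves --pt "0 0 0 -1 0 -2 0.79" --pt "0 0 0 -1 6 -2 0.79" --pt "0 0 0 -1 12 -2 0.79" --pt "0 0 0 -1 18 -2 0.79" --pt "0 0 0 -1 24 -2 0.79" --pt "0 0 0 -1 30 -2 0.79" --pt "0 0 0 -1 36 -2 0.79" --pt "0 0 0 -1 42 -2 0.79" --pt "0 0 0 -1 49 -2 0.79" --pt "0 0 0 -1 56 -2 0.79" --pt "0 0 0 -1 63 -2 0.79" --pt "0 0 0 -1 70 -2 0.79" --pt "0 0 0 -1 77 -2 0.79" --pt "0 0 0 -1 84 -2 0.79" --pt "0 0 0 -1 91 -2 0.79" --pt "0 0 0 -1 98 -2 0.79" --pt "0 0 0 -1 105 -2 0.79" --pt "0 0 0 -1 112 -2 0.79" --pt "0 0 0 -1 117 -2 0.79" --pt "0 0 0 -1 117 -2 0.79"

```text
time_s: 8.25
ee_pos: [0.568, 0.106, 0.0899]
tool_rot: [-0.014, -3.141, -0.0]
contact_force: [0.5, -0.0, -1.1]
width: 0.0179
```

Run:
```python
from plan import *
s=manip.read_state();print((w2t(T,s['ee_pos'])*1e3).round(1),s['ee_pos'])
# retreat, then behind A
rows([(0,40,0,0,17.5),(0,40,0,0,80),(76.1,-94.7,57,34,80),(76.1,-94.7,57,34,17.5)])
```

```text
[[ 0.1 70. ]] [0.56803333 0.10602278 0.08987969]
(0, 40, 0, 0, 17.5) [0.0, -0.0, 0.1] [0.2, -30.0, -0.2] [0.568 0.076 0.09 ]
(0, 40, 0, 0, 80) [0.0, -0.0, 0.1] [0.2, -30.0, -62.7] [0.568 0.076 0.153]
(76.1, -94.7, 57, 34, 80) [0.0, -0.0, -56.9] [-104.3, -183.4, -62.7] [ 0.671 -0.078  0.153]
(76.1, -94.7, 57, 34, 17.5) [0.0, -0.0, -56.9] [-104.3, -183.4, -0.2] [ 0.671 -0.078  0.09 ]
```

Call:
apply_moves --pt "0 0 0 0 -6 0 0.79" --pt "0 0 0 0 -20 -10 0.79" --pt "0 0 0 0 -30 -50 0.79" --pt "0 0 -9 -20 -60 -63 0.79" --pt "0 0 -18 -40 -90 -63 0.79" --pt "0 0 -27 -60 -120 -63 0.79" --pt "0 0 -36 -80 -150 -63 0.79" --pt "0 0 -45 -95 -172 -63 0.79" --pt "0 0 -54 -104 -183 -63 0.79" --pt "0 0 -57 -104 -183 -63 0.79" --pt "0 0 -57 -104 -183 -63 0.79"

```text
time_s: 9.62
ee_pos: [0.6702, -0.0796, 0.1534]
tool_rot: [-1.484, 2.769, -0.0]
contact_force: [0.7, 0.1, 0.4]
width: 0.0178
```

```bash
python3 look.py v7 0,94 76,-95 -77.6,-99.5
python3 - <<'E'
from plan import *
rows([(76.1,-94.7,57,34,17.5)])
path([(85,-100.5,57),(24,-60.5,57),(6,-46,35),(0,-30,5),(0,-25,0)],17,23,17.5)
E
```

```text
9.625 [ 0.67019267 -0.07956879  0.15343473] [0.7 0.1 0.4] tcp tray [[ 104.2 -114.5]]
0,94 top 0 [[734.  993.1]]
0,94 side 204 [[ 0.1 93.7]]
76,-95 top 55 [[ 75.9 -94.3]]
76,-95 side 155 [[ 76.9 -95.7]]
-77.6,-99.5 top 0 [[734.  993.1]]
-77.6,-99.5 side 158 [[-78.  -99.1]]
(76.1, -94.7, 57, 34, 17.5) [-0.0, 0.0, -0.1] [-0.8, -0.0, 63.3] [ 0.671 -0.078  0.09 ]
(np.float64(79.2), np.float64(-96.7), np.float64(57.0), 23, 17.5) [-0.0, 0.0, -0.1] [-0.8, 7.3, 63.3] [ 0.665 -0.074  0.09 ]
(np.float64(73.4), np.float64(-92.9), np.float64(57.0), 23, 17.5) [-0.0, 0.0, -0.1] [-0.8, 14.2, 63.3] [ 0.659 -0.07   0.09 ]
(np.float64(67.6), np.float64(-89.1), np.float64(57.0), 23, 17.5) [-0.0, 0.0, -0.1] [-0.8, 21.2, 63.3] [ 0.653 -0.067  0.09 ]
(np.float64(61.8), np.float64(-85.3), np.float64(57.0), 23, 17.5) [-0.0, 0.0, -0.1] [-0.8, 28.1, 63.3] [ 0.647 -0.063  0.09 ]
(np.float64(55.9), np.float64(-81.4), np.float64(57.0), 23, 17.5) [-0.0, 0.0, -0.1] [-0.9, 35.2, 63.3] [ 0.641 -0.059  0.09 ]
(np.float64(50.1), np.float64(-77.6), np.float64(57.0), 23, 17.5) [-0.0, 0.0, -0.1] [-0.9, 42.1, 63.3] [ 0.636
[... 690 characters left out ...]
t64(47.1), 23, 17.5) [-0.0, 0.0, 9.8] [1.8, 84.0, 63.3] [ 0.599 -0.034  0.09 ]
(np.float64(10.4), np.float64(-49.6), np.float64(40.4), 23, 17.5) [-0.0, 0.0, 16.5] [3.8, 91.6, 63.3] [ 0.592 -0.031  0.09 ]
(np.float64(5.6), np.float64(-44.8), np.float64(32.8), 23, 17.5) [-0.0, 0.0, 24.1] [5.3, 99.3, 63.3] [ 0.585 -0.028  0.09 ]
(np.float64(3.1), np.float64(-38.3), np.float64(20.6), 23, 17.5) [-0.0, 0.0, 36.3] [5.4, 107.4, 63.3] [ 0.578 -0.024  0.09 ]
(np.float64(0.7), np.float64(-31.8), np.float64(8.4), 23, 17.5) [-0.0, 0.0, 48.5] [4.9, 116.3, 63.3] [ 0.571 -0.019  0.09 ]
(np.float64(0.0), np.float64(-25.0), np.float64(0.0), 23, 17.5) [-0.0, 0.0, 56.9] [1.6, 123.2, 63.3] [ 0.567 -0.012  0.09 ]
```

View pics/v7.png

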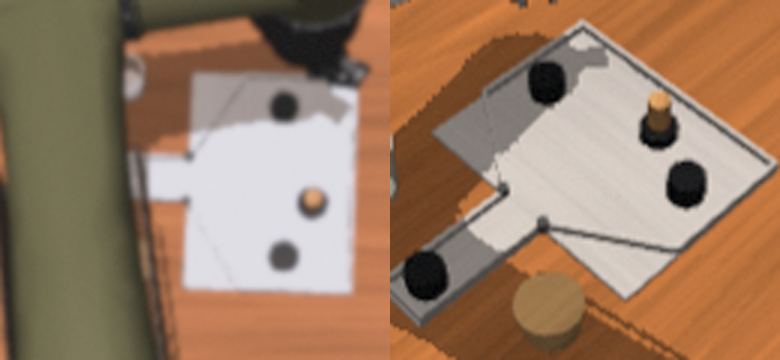

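B is in the slot at about (0, 94) in the tray frame: crop (426,275). Nothing else has moved. Now A.

Call:
apply_moves --pt "0 0 0 -1 0 40 0.79" --pt "0 0 0 -1 0 63 0.79" --pt "0 0 0 -1 7 63 0.79" --pt "0 0 0 -1 14 63 0.79" --pt "0 0 0 -1 21 63 0.79" --pt "0 0 0 -1 28 63 0.79" --pt "0 0 0 -1 35 63 0.79" --pt "0 0 0 -1 42 63 0.79" --pt "0 0 0 -1 49 63 0.79" --pt "0 0 0 -1 56 63 0.79" --pt "0 0 0 -1 63 63 0.79" --pt "0 0 0 -1 70 63 0.79" --pt "0 0 3 0 77 63 0.79" --pt "0 0 10 1.8 84 63 0.79" --pt "0 0 16.5 3.8 91.6 63 0.79" --pt "0 0 24 5.3 99.3 63 0.79" --pt "0 0 34 5.4 106 63 0.79" --pt "0 0 44 5.1 113 63 0.79" --pt "0 0 51 4 118 63 0.79" --pt "0 0 57 1.6 123.2 63 0.79"

```text
time_s: 12.22
ee_pos: [0.5664, -0.0114, 0.0899]
tool_rot: [-0.021, -3.141, -0.0]
contact_force: [-0.9, -0.9, -0.3]
width: 0.0176
```

```bash
python3 look.py v8 0,-25 -77.6,-99.5
python3 - <<'E'
from plan import *
rows([(0,-24,0,23,17.5),(0,62,0,23,17.5)])
E
```

```text
12.225 [ 0.56635065 -0.01137173  0.08985546] [-0.9 -0.9 -0.3] tcp tray [[ -0.4 -47.4]]
0,-25 top 320 [[  4.6 -35.3]]
0,-25 side 254 [[  1.1 -31.2]]
-77.6,-99.5 top 0 [[734.  993.1]]
-77.6,-99.5 side 235 [[ -73.6 -105.1]]
(0, -24, 0, 23, 17.5) [0.0, -0.0, 0.0] [-0.3, 0.2, -0.2] [ 0.567 -0.011  0.09 ]
(0, 62, 0, 23, 17.5) [0.0, -0.0, 0.0] [-0.4, 86.2, -0.2] [0.568 0.075 0.09 ]
```

View pics/v8.png

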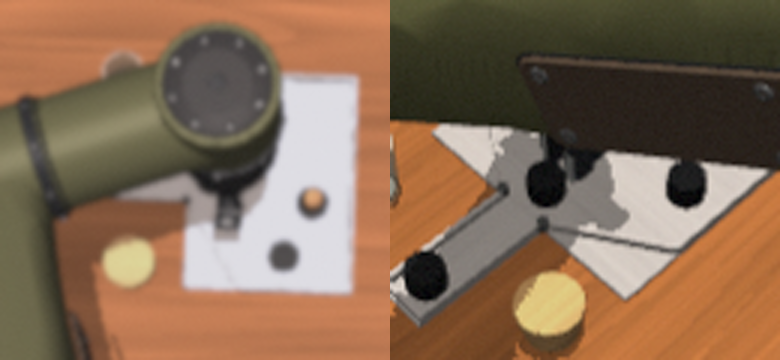

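A sits before the gate at crop (545,185), as B did. Push it through to y≈61, then back off and rise.

Call:
apply_moves --pt "0 0 0 -0.5 6 0 0.79" --pt "0 0 0 -0.5 12 0 0.79" --pt "0 0 0 -0.5 18 0 0.79" --pt "0 0 0 -0.5 24 0 0.79" --pt "0 0 0 -0.5 30 0 0.79" --pt "0 0 0 -0.5 36 0 0.79" --pt "0 0 0 -0.5 43 0 0.79" --pt "0 0 0 -0.5 50 0 0.79" --pt "0 0 0 -0.5 57 0 0.79" --pt "0 0 0 -0.5 64 0 0.79" --pt "0 0 0 -0.5 71 0 0.79" --pt "0 0 0 -0.5 78 0 0.79" --pt "0 0 0 -0.5 83 0 0.79" --pt "0 0 0 -0.5 85 0 0.79" --pt "0 0 0 -0.5 85 0 0.79" --pt "0 0 0 -0.5 79 0 0.79" --pt "0 0 0 -0.5 68 -5 0.79" --pt "0 0 0 -0.5 60 -40 0.79" --pt "0 0 0 -0.5 60 -63 0.79" --pt "0 0 0 -0.5 60 -63 0.79"

```text
time_s: 14.82
ee_pos: [0.5689, 0.0478, 0.1557]
tool_rot: [0.016, 3.137, 0.002]
contact_force: [-0.5, 0.2, 0.2]
width: 0.0184
```

Run:
```python
from plan import *
rows([(-78,-99.4,-57,34,80)])
```

```text
(-78, -99.4, -57, 34, 80) [0.2, 0.2, 57.0] [108.1, -129.7, 2.5] [ 0.459 -0.081  0.153]
```

Call:
apply_moves --pt "0 0 9 18 -22 0 0.79" --pt "0 0 18 36 -44 0 0.79" --pt "0 0 27 54 -66 0 0.79" --pt "0 0 36 72 -88 0 0.79" --pt "0 0 45 90 -109 0 0.79" --pt "0 0 54 104 -125 2 0.79" --pt "0 0 57 108 -130 2 0.79" --pt "0 0 57 108 -130 2 0.79"

```text
time_s: 15.82
ee_pos: [0.4581, -0.0812, 0.1503]
tool_rot: [-1.512, -2.753, 0.0]
contact_force: [-0.1, 0.2, 0.1]
width: 0.0177
```

```bash
python3 look.py v9 0,61 0,94 -77.6,-99.5
python3 - <<'E'
from plan import *
rows([(-78,-99.4,-57,34,17.5)])
path([(-87,-105.3,-57),(-24,-63.5,-57),(-6,-48,-35),(0,-30,-5),(0,-25,0)],17,23,17.5)
E
```

```text
15.825 [ 0.4580646  -0.08115147  0.15030575] [-0.1  0.2  0.1] tcp tray [[-107.9 -118.2]]
0,61 top 53 [[-1.8 78. ]]
0,61 side 250 [[-0.8 68.1]]
0,94 top 65 [[-1.6 85.3]]
0,94 side 252 [[-0.6 88.5]]
-77.6,-99.5 top 0 [[734.  993.1]]
-77.6,-99.5 side 175 [[ -77.3 -100.1]]
(-78, -99.4, -57, 34, 17.5) [-0.0, -0.0, 0.1] [-0.7, 0.7, 60.4] [ 0.459 -0.081  0.09 ]
(np.float64(-81.0), np.float64(-101.3), np.float64(-57.0), 23, 17.5) [-0.0, -0.0, 0.1] [-0.7, 8.2, 60.4] [ 0.466 -0.077  0.09 ]
(np.float64(-74.9), np.float64(-97.3), np.float64(-57.0), 23, 17.5) [-0.0, -0.0, 0.1] [-0.7, 15.5, 60.4] [ 0.472 -0.073  0.09 ]
(np.float64(-68.9), np.float64(-93.3), np.float64(-57.0), 23, 17.5) [-0.0, -0.0, 0.1] [-0.6, 22.7, 60.4] [ 0.478 -0.069  0.09 ]
(np.float64(-62.8), np.float64(-89.3), np.float64(-57.0), 23, 17.5) [-0.0, -0.0, 0.1] [-0.6, 30.0, 60.4] [ 0.484 -0.065  0.09 ]
(np.float64(-56.8), np.float64(-85.2), np.float64(-57.0), 23, 17.5) [-0.0, -0.0, 0.1] [-0.4, 37.3, 60.4] [ 0.49  -0.061  0.09 ]
(np.float64(-50.7), np.float64(-81.2), np.float64(-57.0), 23, 17.5) [-0.0, -0.0, 0.1] [-0.4, 44.5, 60.4
[... 740 characters left out ...]
 -0.0, -10.5] [-2.8, 88.3, 60.4] [ 0.535 -0.036  0.09 ]
(np.float64(-9.8), np.float64(-51.3), np.float64(-39.7), 23, 17.5) [-0.0, -0.0, -17.2] [-4.5, 96.2, 60.4] [ 0.542 -0.033  0.09 ]
(np.float64(-5.3), np.float64(-45.9), np.float64(-31.5), 23, 17.5) [-0.0, -0.0, -25.4] [-5.5, 104.1, 60.4] [ 0.549 -0.029  0.09 ]
(np.float64(-3.0), np.float64(-39.0), np.float64(-20.0), 23, 17.5) [-0.0, -0.0, -36.9] [-4.9, 112.2, 60.4] [ 0.556 -0.025  0.09 ]
(np.float64(-0.7), np.float64(-32.1), np.float64(-8.6), 23, 17.5) [-0.0, -0.0, -48.3] [-3.8, 120.9, 60.4] [ 0.562 -0.019  0.09 ]
(np.float64(0.0), np.float64(-25.0), np.float64(0.0), 23, 17.5) [-0.0, -0.0, -56.9] [-0.3, 128.1, 60.4] [ 0.567 -0.012  0.09 ]
```

View pics/v9.png

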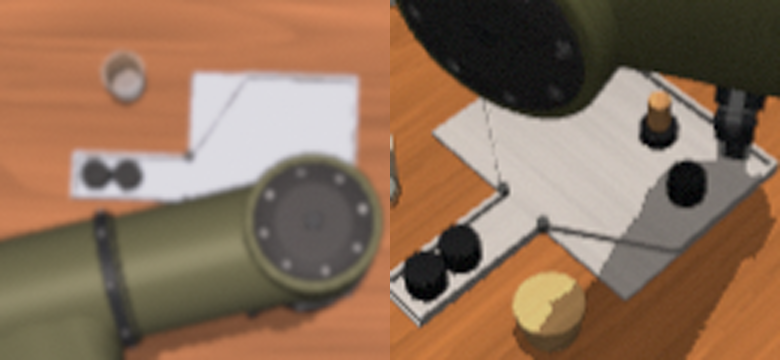

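Two caps stand in the slot at crop (97,174) and (127,175), and the stopper and glass are unchanged. Now C.

Call:
apply_moves --pt "0 0 0 -0.7 0 40 0.79" --pt "0 0 0 -0.7 0 60 0.79" --pt "0 0 0 -0.7 8 60 0.79" --pt "0 0 0 -0.7 15 60 0.79" --pt "0 0 0 -0.6 22 60 0.79" --pt "0 0 0 -0.6 30 60 0.79" --pt "0 0 0 -0.4 37 60 0.79" --pt "0 0 0 -0.4 44 60 0.79" --pt "0 0 0 -0.3 52 60 0.79" --pt "0 0 0 -0.3 59 60 0.79" --pt "0 0 0 -0.2 66 60 0.79" --pt "0 0 0 -0.2 73 60 0.79" --pt "0 0 -4 -1.2 81 60 0.79" --pt "0 0 -10.5 -2.8 88.3 60 0.79" --pt "0 0 -17 -4.5 96 60 0.79" --pt "0 0 -25 -5.5 104 60 0.79" --pt "0 0 -35 -5 111 60 0.79" --pt "0 0 -44 -4.3 117.5 60 0.79" --pt "0 0 -51 -2.8 123 60 0.79" --pt "0 0 -57 -0.3 128 60 0.79"

```text
time_s: 18.42
ee_pos: [0.5671, -0.0119, 0.0908]
tool_rot: [-0.009, -3.142, -0.0]
contact_force: [-1.2, -1.0, -0.2]
width: 0.0178
```

```bash
python3 look.py v10 0,-25
python3 - <<'E'
from plan import *
rows([(0,-24,0,23,17.5),(0,30,0,23,17.5)])
E
```

```text
18.425 [ 0.56713617 -0.01188977  0.09082036] [-1.2 -1.  -0.2] tcp tray [[  0.4 -47.9]]
0,-25 top 310 [[  5.8 -35.3]]
0,-25 side 248 [[  1.5 -31.3]]
(0, -24, 0, 23, 17.5) [0.0, -0.0, 0.1] [0.4, 0.7, 0.6] [ 0.567 -0.011  0.09 ]
(0, 30, 0, 23, 17.5) [0.0, -0.0, 0.1] [0.3, 54.7, 0.7] [0.567 0.043 0.09 ]
```

View pics/v10.png

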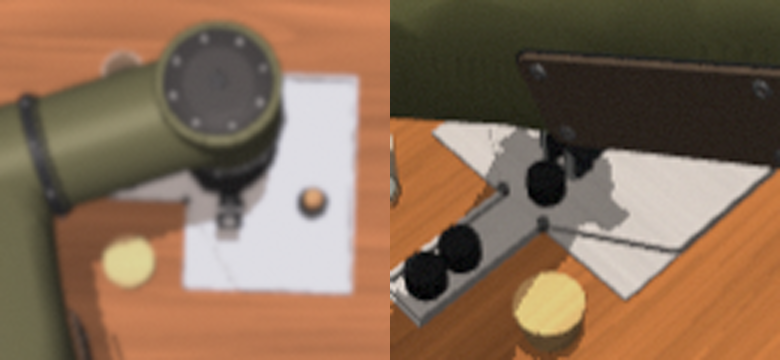

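C is before the gate at crop (545,183). Push it to y≈29, then retreat up and clear.

Call:
apply_moves --pt "0 0 0 0.4 6 0 0.79" --pt "0 0 0 0.4 12 0 0.79" --pt "0 0 0 0.4 18 0 0.79" --pt "0 0 0 0.4 24 0 0.79" --pt "0 0 0 0.4 30 0 0.79" --pt "0 0 0 0.4 36 0 0.79" --pt "0 0 0 0.4 42 0 0.79" --pt "0 0 0 0.4 48 0 0.79" --pt "0 0 0 0.4 52 0 0.79" --pt "0 0 0 0.4 54 0 0.79" --pt "0 0 0 0.4 54 0 0.79" --pt "0 0 0 0.4 48 0 0.79" --pt "0 0 0 0.4 38 -4 0.79" --pt "0 0 0 0.4 30 -40 0.79" --pt "0 0 0 0.4 20 -100 0.79" --pt "0 0 0 0.4 -20 -150 0.79" --pt "0 0 0 60 -60 -170 0.79" --pt "0 0 0 110 -100 -170 0.79" --pt "0 0 0 110 -100 -170 0.79" --pt "0 0 0 110 -100 -170 0.79"

```text
time_s: 21.02
ee_pos: [0.4554, -0.1119, 0.2616]
tool_rot: [0.017, 3.14, 0.001]
contact_force: [0.9, -0.1, -0.5]
width: 0.0179
```

```bash
python3 look.py v11 0,30 0,61 0,94
python3 - <<'E'
from plan import *
for n in P:
    for t in('stopper','glass','bung'):
        d=eyes.cut_out(n,t);print(n,t,[(round(e['conf'],2),cen(e['mask']).round(1)) for e in d[:2]])
E
```

```text
21.025 [ 0.45544198 -0.11188079  0.2615814 ] [ 0.9 -0.1 -0.5] tcp tray [[-110.2 -149. ]]
0,30 top 95 [[-14.4  54.6]]
0,30 side 248 [[-1.3 37.4]]
0,61 top 161 [[-13.3  59.5]]
0,61 side 322 [[-0.8 61. ]]
0,94 top 107 [[-12.8  67.5]]
0,94 side 252 [[-0.5 88.5]]
top stopper [(0.51, array([145.1, 240.9]))]
top glass [(0.74, array([241. , 175.3])), (0.56, array([286.7, 189.1]))]
top bung []
side stopper [(0.54, array([284.3, 211. ])), (0.46, array([218.1, 251.8]))]
side glass [(0.84, array([187.8, 224.5]))]
side bung [(0.61, array([247.9, 272.9]))]
```

View pics/v11.png

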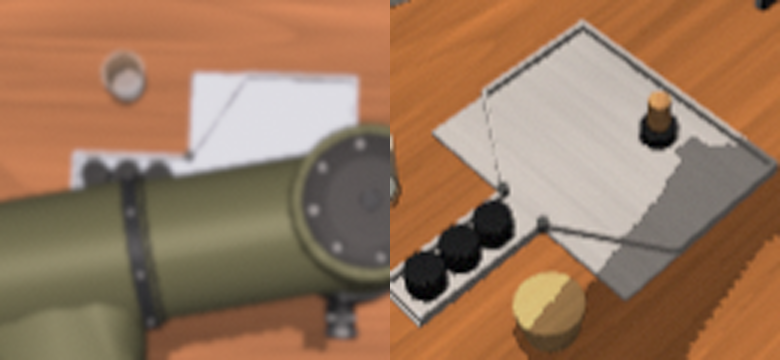

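All three caps stand upright in the slot, at crop (425,275), (459,248) and (492,223), past the posts. The stopper, glass and bung are where they were.

```bash
python3 -c "
from workcell import manip
print(manip.hand_in())"
```

```text
the job is handed in; nothing more can be done
None
```

All three caps are in the slot behind the gate, and I handed the job in at about 21 s of the 72 s allowed. I pushed them one at a time with part-open fingertips held just above the rails and posts. Nothing was lifted or gripped, and no force reading taken between moves was above about 2 N.

**Last checks that agreed:**
- **Caps:** the final side view shows all three upright in a row past the posts, at roughly y = 29, 61 and 94 mm in the tray. These are from the push distances and that view.
- **Surroundings:** in the side view the stopper, glass and bung are within about 0.5 pixel of where they started.
- **Robot:** it stood clear of everything at hand-in.

**Checks that failed or were not made:**
- **Top view:** the arm hid the lower half of the tray, so the final positions of the caps, stopper and bung could not be confirmed from there.
- **Automatic cap positions:** they were unreliable, because the touching dark shapes merged into one. The top detector also reported the stopper in the wrong place, away from the tray.
- **Bottles, jar and tin:** I did not measure them again at the end. I planned the moves to pass clear of them.

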